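# Vent the cap of a laboratory bottle for the autoclave

## Robot

A 6-joint arm with a two-finger parallel gripper is mounted at the origin on the work surface. World frame = base frame: x ahead of the robot, y to its left, z up, the work surface at z = 0. Lengths are in m, angles in rad, forces in N, time in s.
With the tool pointing down it reaches from about 0.425 to 0.95 m from the base axis. Payload 3.5 kg.
Tool frame: the origin (TCP) lies midway between the tips of the shut fingers; the grasp point (between the pads) lies 19 mm behind it; z points along the fingers, y is the line along which they close (so a half turn about z gives the same grasp; the last joint's range is limited). The gripper opens to 85 mm and grips with 20 to 120 N. Pads are 22 mm wide; open, the fingers measure 114 mm over their backs; the gripper's body (76 mm by 85 mm) begins 54 mm behind the grasp point. The pads swing forward as they close: fully open they stand 13 mm farther back than shut.
Start: joints at [1.085, 0.286, 1.577, -0, 1.279, -0.15], TCP at [0.222, 0.637, 0.231] pointing down, gripper open.
Joint ranges: [-2.77, 2.77], [-0.9, 2.22], [0.21, 2.48], [-1.53, 4.67], [0.24, 2.81], [-2.84, 2.84]. Speed limits (rad/s): [2.79, 2.79, 3.14, 3.14, 3.14, 3.14].

## Interface

Orientations are given as a unit quaternion [x, y, z, w].
In Python, from plant import get_state, read_camera, ctrl gives the robot as it stands.
- The arm moves only by the shell command python3 -m crank 'ROWS' [FORCE]. ROWS is JSON, a list of rows, each a list of 3 entries, a list of its own where there are three numbers: the shift along the tool's x, y, z in mm, then the turn about the tool's z in degrees, then the closure in counts, from 0 (fully open) to 255 (shut). In form: [[[tx, ty, tz], yaw, claw], ...]. A call has 1 to 10 rows; each row is the pose to reach, as a shift and turn from the pose commanded when the call began, along the tool's axes at that moment; what a row does not reach only later rows make up. A row lasts 1/10 s, in which the tool goes at most 50 mm and 8.59 degrees, less where a joint would pass 70% of its speed; a pose out of reach is approached as far as the arm can. A call with a gripper value outside its range is refused whole. The fingers move at their own pace and stop on an object; FORCE is the grip in N (left out, the last holds). Time passes only in rows, so rows that repeat a pose let the fingers close. It gives the time, the measured TCP pose, the force, the opening and the grip force at its end, in the units of the state.
- get_state(): the state, without advancing time (a new reading comes with each control period).
- read_camera(name): name is "side" or "top" or "wrist"; returns a dict with "frame" (400x640x3 uint8, blue, green, red), "range_z" (400x640 float32, m along the optical axis (not along the pixel's ray), 0 where there is no reading), "vfov" (degrees; the focal length in pixels is half the picture's height over the tangent of half this angle, whatever the lens; pixels are square), "cx", "cy" (the principal point, pixels), "origin" and "orientation" of the camera in the world. Camera axes: x right, y down, z forward; pixel columns grow to the right and rows downward; lengths in m; the calibration is good to about 2 mm. The wrist camera is an equidistant fisheye: a pixel r from the principal point sees the ray r / f radians off the axis. A picture is of the moment at which its call begins.
- ctrl.sign_off(): hands the job in; it is judged then, once.
The state is a dict: "time": time; "qpos": joint angles; "dq": joint speeds; "joint_efforts": joint torques, N m; "eef_pos": TCP position; "tcp_rot": TCP orientation; "contact_force": force on the tool from outside, world axes, zero at the start; "wrist_torque": the same for the moment, N m; "opening": opening from 0.0 (shut) to 1.0 (fully open); "finger_force": force on a finger pad.
Only numpy, scipy, OpenCV 4.12 (cv2) and the standard library are available. Lean on these libraries where they do the work, as an engineer would, in place of code of your own. Each camera call takes 0.05 s, during which the arm holds its last target. There are 200 camera calls.

## Task

The square bottle with the red cap has to go into the autoclave: screw its cap, which is only started on the thread, all the way down until it bottoms out, then back it off a quarter turn so the bottle can vent. Finish while still holding the cap pinched between the fingers, still and at that setting, so that I can tape it; leave the bottle seated upright in its carrier and do not shift the taped bottles, the tape roll or the beaker.

Things in the scene. Friction and masses are not known exactly. Their poses are not given: they have to be found in the camera images.
- cap_turn (a joint): turn of the red cap on its right-hand thread, rad: 0 = bottomed out (hard stop), growing as it is unscrewed (counter-clockwise seen from above); it starts somewhere between 2.4 and 6.0 and stays where it is left (friction 0.06 N m); no more than 6.6. The cap climbs 4 mm per full turn (0.64 mm per rad)
- cap: red ribbed plastic screw cap, a disc 53 mm in diameter and 27 mm tall, standing upright; the origin is its centre (half-way up, on its axis, 171.5 mm above the bench when bottomed out), z up, x along a white pen line on its top that runs from near the middle to the rim; it turns with the cap. Grip it across its diameter from above: below its rim the neck (41 mm) and a 49 mm bead end on the bottle's shoulder, whose top lies 20 mm below the centre of the bottomed-out cap
- bottle: the amber square glass bottle under the red cap, 79 mm square, 173 mm tall with its cap, 0.35 to 0.75 kg, loose; it stands in one of the carrier's three pockets with 2 mm play all round, so the pocket stops it turning by more than a few degrees; origin at the centre of its underside, z up
- carrier: fixed stainless wire bottle carrier, 93 mm by 330 mm over its end handles, 62 mm high, with three square pockets in a row along its y, 112 mm apart; it does not move; origin on the bench under its centre, z up. The pocket floor is 12 mm above the bench
- taped_a: neighbour bottle in the carrier, same shape and size, blue cap already taped with a beige strip (the cap is solid with it); leave alone; origin at the centre of its underside
- taped_b: the other such neighbour bottle with taped blue cap; leave alone; origin at the centre of its underside
- tape_roll: roll of beige autoclave tape lying flat on the bench, 96 mm across and 19 mm high; leave alone; origin at the centre of its underside
- beaker: empty clear beaker, 68 mm across and 95 mm high, on the bench; leave alone; origin at the centre of its underside
Mind the look-alikes: they are no part of the job. Leave any green, pink or yellow look-alike of the bottle alone.

How it is judged:
On the way:
1. the red cap is screwed down until it bottoms out (within 0.06 rad of the stop) (value of joint cap_turn below 0.06 rad), for 0.2 s.
At the end, for the whole second after the job is handed in: The cap stands a quarter turn (90 degrees, 20 either way) open from the stop and still, pinched by the fingers (at least 3 N, the grasp point within 35 mm of the cap's centre), and the bottle is still seated in its pocket (raised by less than 6 mm), upright and at rest (value of joint cap_turn between 1.22 and 1.92 rad and velocity of joint cap_turn between -0.05 and 0.05 rad/s and contact force between the fingers and cap above 3 N and distance between the grasp point and cap below 0.035 m and z of bottle in the frame of carrier below 0.018 m and angle between bottle's own z axis and vertical below 0.08 rad and linear speed of bottle below 0.02 m/s); the arm keeps its last pose, push and grip.
It fails at once if a taped bottle is shifted by more than 20 mm (distance of any of taped_a, taped_b from where it was at the start of the episode above 0.02 m).
It fails at once if the tape roll or the beaker is shifted by more than 20 mm (distance of any of tape_roll, beaker from where it was at the start of the episode above 0.02 m).
It fails at once if the bottle is lifted by more than 20 mm or tipped by more than 0.2 rad (z of bottle in the frame of carrier above 0.032 m or angle between bottle's own z axis and vertical above 0.2 rad).
It also fails if it takes over 58 s, if anything falls off the work surface, if the arm or the gripper's body presses on something with over 40 N, if the wrist force passes 120 N, or if a joint passes its speed limit or range.

## Working session

There is one attempt and no reset: what is moved stays moved. The work goes in short steps, Python scripts to look and compute and a shell command to move; the robot and the scene stay as the last step left them, time stands still between calls to the robot, and variables do not carry over. Pictures are saved under pics/ and viewed, at most 10 in all, crops included, and the job is handed in when it is done.

```bash
mkdir -p pics; cat > h.py <<'E'
import numpy as np, cv2
from plant import get_state, read_camera, ctrl
from scipy.spatial.transform import Rotation as R
def shot(name,fn):
    c=read_camera(name); cv2.imwrite('pics/'+fn+'.png',c['frame']); np.save('pics/'+fn+'.npy',c,allow_pickle=True); return c
def load(fn): return np.load('pics/'+fn+'.npy',allow_pickle=True).item()
def pt(c,u,v,z=None):
    f=200/np.tan(np.radians(c['vfov'])/2)
    z=c['range_z'][int(v),int(u)] if z is None else z
    return R.from_quat(c['orientation']).apply(np.array([(u-c['cx'])/f,(v-c['cy'])/f,1])*z)+c['origin']
E
python3 - <<'E'
from h import *
for n in ('top','side'):
    c=shot(n,n+'0'); print(c['origin'],c['orientation'],c['vfov'])
s=get_state();print(s)
E
```

```text
[0.33185817 0.01519008 1.1857821 ] [-0.67882724  0.72726203 -0.07434793  0.06896308] 45.65172511805534
[0.4030689  0.69629307 0.77385052] [-0.08777094  0.91221665 -0.39755483  0.0459043 ] 45.12541374491869
{'time': 0.1, 'qpos': array([ 1.08498523e+00,  2.87107938e-01,  1.57808536e+00,  3.23202729e-05,
        1.27860839e+00, -1.50028258e-01]), 'dq': array([-0.00166057, -0.00242912, -0.00462511,  0.00056845, -0.00087912,
       -0.00010683]), 'joint_efforts': array([-1.05081279e-03, -4.07300055e+01, -2.93697184e+01, -2.03340906e-04,
        3.47356763e-03,  7.59591131e-06]), 'eef_pos': array([0.22210911, 0.63675654, 0.23003528]), 'tcp_rot': array([ 1.67108294e-01,  9.85937928e-01, -1.04433401e-03, -3.59957936e-04]), 'contact_force': array([ 0.42819846, -0.48269266, -0.1347943 ]), 'wrist_torque': array([-0.0426382 , -0.01765867,  0.01090706]), 'finger_force': 0.0, 'opening': 0.9963658618062092}
```

View pics/top0.png

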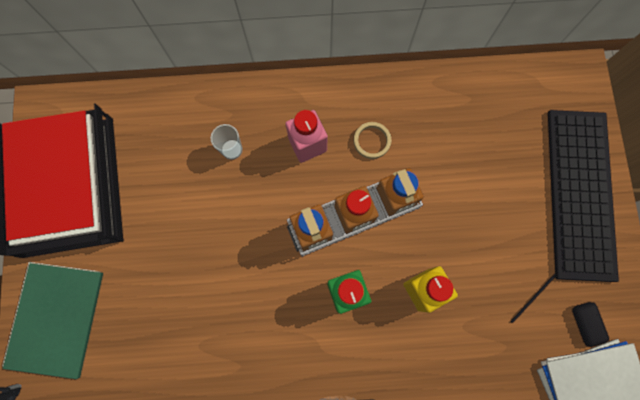

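View pics/side0.png

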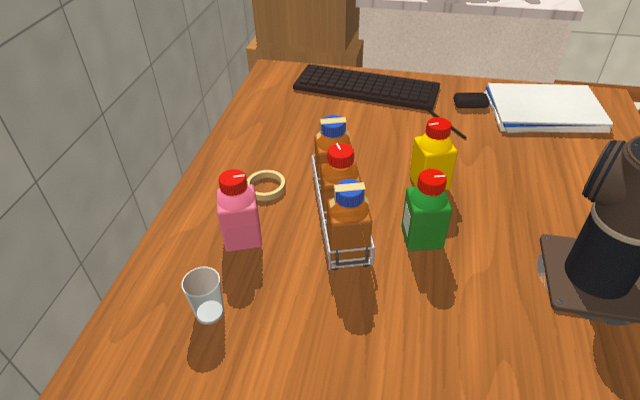

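Red caps in the top view: pink bottle (305,122), carrier centre (358,202), green (350,291), yellow (439,288). Only (358,202) sits on an amber bottle in the carrier, between the taped blue caps (side view 341,155). I'll confirm it in a crop and measure it.

```bash
python3 - <<'E'
from h import *
c=load('top0'); f=c['frame']
cv2.imwrite('pics/crop0.png',cv2.resize(f[150:260,270:440],None,fx=4.5,fy=4.5,interpolation=cv2.INTER_CUBIC))
def redpts(c,u0,u1,v0,v1,col):
    hsv=cv2.cvtColor(c['frame'],cv2.COLOR_BGR2HSV); 
    m=(hsv[...,1]>150)&(hsv[...,2]>90)
    m&=((hsv[...,0]<4)|(hsv[...,0]>175)) if col=='r' else ((hsv[...,0]>95)&(hsv[...,0]<130))
    v,u=np.nonzero(m); k=(u>=u0)&(u<u1)&(v>=v0)&(v<v1); return np.array([pt(c,a,b) for a,b in zip(u[k],v[k])])
for nm,cc,box in (('top',c,[(330,390,180,225,'r'),(290,330,200,245,'b'),(385,425,165,205,'b')]),('side',load('side0'),[(322,360,138,170,'r'),(330,370,178,215,'b'),(315,350,112,140,'b')])):
  for b in box:
    p=redpts(cc,*b); zt=np.percentile(p[:,2],90); t=p[(p[:,2]>zt-.006)&(p[:,2]<zt+.008)]
    e=cv2.minEnclosingCircle(t[:,:2].astype(np.float32)); print(nm,b,len(t),zt.round(4),t.mean(0).round(4),np.round(e[0],4),round(e[1],4))
E
```

```text
top (330, 390, 180, 225, 'r') 394 0.1912 [ 0.5297 -0.0761  0.1891] [ 0.5302 -0.0767] 0.0258
top (290, 330, 200, 245, 'b') 190 0.1881 [0.4949 0.0291 0.1859] [0.4947 0.0286] 0.0254
top (385, 425, 165, 205, 'b') 182 0.1883 [ 0.5648 -0.1812  0.1858] [ 0.5657 -0.183 ] 0.0256
side (322, 360, 138, 170, 'r') 296 0.1894 [ 0.5306 -0.0717  0.188 ] [ 0.5316 -0.074 ] 0.0259
side (330, 370, 178, 215, 'b') 166 0.1864 [0.4947 0.0377 0.1849] [0.4956 0.0317] 0.0248
side (315, 350, 112, 140, 'b') 93 0.1866 [ 0.5639 -0.1716  0.185 ] [ 0.5656 -0.1793] 0.0247
```

View pics/crop0.png

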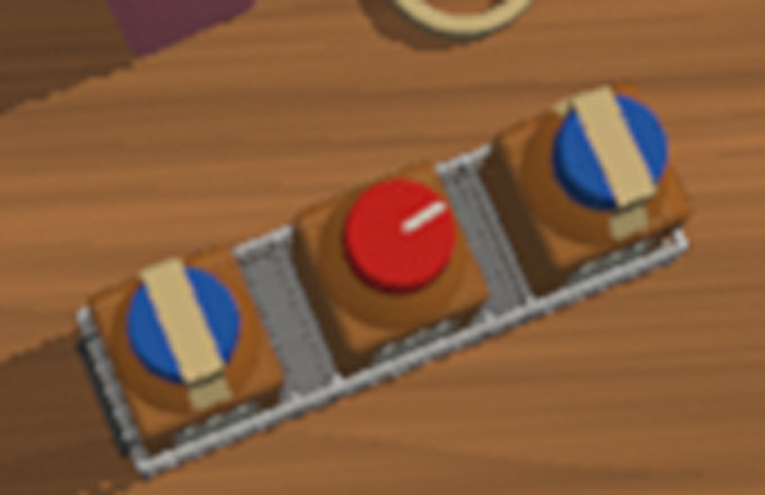

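The crop confirms it: amber bottle, red cap with a pen line at crop (425,217), between the two taped blue caps. Its centre is at about (0.5305, -0.0755) and its top at 0.1885, so roughly 5 rad open. I'll move above it with joint 6 wound to its negative end, so that one grip can cover the whole turn.

```bash
python3 -m crank '[[[-525,-571,-20],-79,0],[[-525,-571,-20],-79,0],[[-525,-571,-20],-79,0],[[-525,-571,-20],-79,0],[[-525,-571,-20],-79,0],[[-525,-571,-20],-79,0],[[-525,-571,-20],-79,0],[[-525,-571,-20],-79,0],[[-525,-571,-20],-79,0],[[-525,-571,-20],-79,0]]' 40; python3 - <<'E'
from h import *
s=get_state(); print(s['qpos'],s['eef_pos'],s['tcp_rot'])
r=R.from_quat(s['tcp_rot']); print(r.inv().apply([.5305-s['eef_pos'][0],-.0755-s['eef_pos'][1],.25-s['eef_pos'][2]])*1000)
E
```

```text
time: 1.1
eef_pos: [0.4067, 0.2124, 0.2431]
tcp_rot: [-0.495, 0.869, 0.0, -0.0]
contact_force: [0.8, -0.6, 0.3]
opening: 0.999
finger_force: 0.0
[ 2.59619266e-01 -2.18738880e-01  2.07377954e+00  1.01037944e-04
  1.28678443e+00 -2.34785084e+00] [0.40665517 0.21243692 0.24312332] [-4.95423868e-01  8.68651354e-01  7.66131852e-05 -9.99445690e-05]
[ 184.77764637 -253.18346868   -6.9173906 ]
```

```bash
python3 -m crank '[[[163,-222,-5],0,0],[[163,-222,-5],0,0],[[163,-222,-5],0,0],[[163,-222,-5],0,0],[[163,-222,-5],0,0],[[163,-222,-5],0,0],[[163,-222,-5],0,0],[[163,-222,-5],0,0],[[163,-222,-5],0,0]]'; python3 - <<'E'
from h import *
s=get_state(); print(s['qpos'])
r=R.from_quat(s['tcp_rot']); print(r.inv().apply([.5305-s['eef_pos'][0],-.0755-s['eef_pos'][1],.25-s['eef_pos'][2]])*1000)
c=shot('wrist','w1'); print(c['origin'],c['orientation'],c['vfov'],c['cx'],c['cy'])
E
```

```text
time: 2.0
eef_pos: [0.5149, -0.0302, 0.2479]
tcp_rot: [-0.488, 0.873, -0.003, -0.004]
contact_force: [-0.7, -0.1, -0.2]
opening: 1.0
finger_force: 0.0
[-0.25079012 -0.08083832  1.94386669 -0.00978184  1.27961859 -2.83841269]
[ 30.46804813 -37.05117001  -1.74607144]
[ 0.47274335 -0.09801705  0.39082177] [0.26919152 0.95068491 0.14796227 0.04291034] 65.70646984690485 314.71919109477324 198.71961801930277
```

View pics/w1.png

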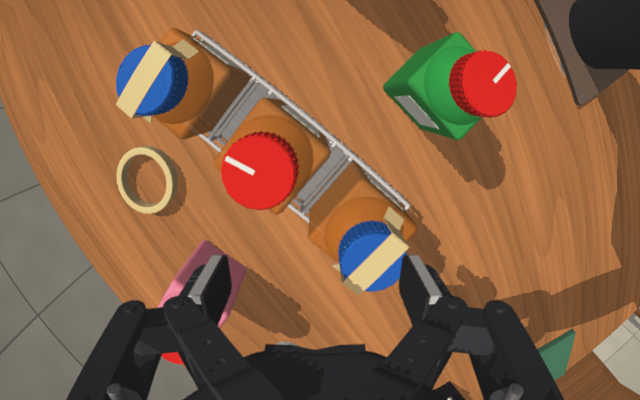

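The wrist view shows the red cap's top centred at about (259,171), pen line towards (228,159), and the blue taped caps at (150,80) and (372,257). I'll convert that to a position.

```bash
cat >> h.py <<'E'
def wpt(c,u,v,z):
    f=200/np.tan(np.radians(c['vfov'])/2); d=np.array([u-c['cx'],v-c['cy']]); r=np.hypot(*d); th=r/f
    ray=R.from_quat(c['orientation']).apply([*(np.sin(th)*d/r),np.cos(th)]); o=np.array(c['origin'])
    return o+ray*(z-o[2])/ray[2]
E
python3 - <<'E'
from h import *
c=load('w1')
for u,v in ((259,171),(221,172),(297,172),(259,133),(259,209),(228,159),(254,172)): print(wpt(c,u,v,.1885).round(4), c['range_z'][v,u])
E
```

```text
[ 0.5288 -0.0796  0.1885] 0.20720491
[ 0.5519 -0.0935  0.1885] 0.2082723
[ 0.5072 -0.0654  0.1885] 0.22616772
[ 0.5144 -0.1011  0.1885] 0.20987615
[ 0.5442 -0.0572  0.1885] 0.21588539
[ 0.5423 -0.0982  0.1885] 0.20529383
[ 0.5321 -0.0809  0.1885] 0.20727265
```

```bash
python3 -m crank '[[[15,-20,0],6,0],[[15,-20,0],12,0],[[15,-20,0],12,0],[[15,-20,0],12,0],[[15,-20,0],12,0]]'; python3 - <<'E'
from h import *
s=get_state(); print(s['qpos'],s['dq'].round(3))
r=R.from_quat(s['tcp_rot']); print(r.as_euler('ZYX'),r.inv().apply([.530-s['eef_pos'][0],-.0775-s['eef_pos'][1],.23-s['eef_pos'][2]])*1000)
c=shot('wrist','w2')
E
```

```text
time: 2.55
eef_pos: [0.5245, -0.0537, 0.2486]
tcp_rot: [-0.395, 0.919, -0.004, -0.003]
contact_force: [0.2, 0.4, -0.4]
opening: 1.001
finger_force: 0.0
[-0.29001299 -0.05518148  1.91837372 -0.01007601  1.27791413 -2.66932437] [-0.002  0.003 -0.001  0.001  0.001  0.007]
[-2.330191   -0.00837734 -3.13678288] [ 13.28675651 -20.26710795  18.79978111]
```

View pics/w2.png

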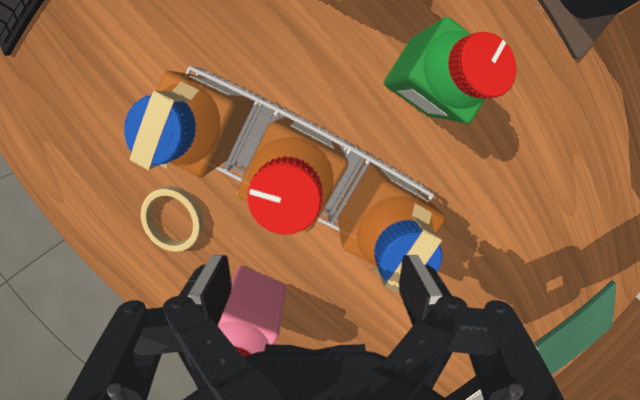

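The cap top now centres at about (285,197).

```bash
python3 - <<'E'
from h import *
c=load('w2')
f=c['frame'].astype(int); m=((f[...,2]>205)&(f[...,1]<60)).astype(np.uint8); 
k=cv2.connectedComponentsWithStats(m)
for i in range(1,k[0]):
  if k[2][i,4]>800: print(k[2][i],k[3][i])
s=get_state(); r=R.from_quat(s['tcp_rot'])
for u,v in ((285,197),): p=wpt(c,u,v,.1885); print(p, r.inv().apply(p-s['eef_pos'])*1000)
E
```

```text
[ 461   32   55   64 2505] [487.63832335  64.2251497 ]
[ 248  164   72   70 3627] [284.12627516 198.83540116]
[ 0.52849003 -0.07984562  0.1885    ] [ 15.62225126 -20.48843253  60.31318765]
```

```bash
python3 -m crank '[[[15,-20,20],0,0],[[15,-20,20],0,0],[[15,-20,20],0,0],[[15,-20,50],0,0],[[15,-20,75],0,0],[[15,-20,92],0,0],[[15,-20,92],0,0],[[15,-20,92],0,0]]'; python3 - <<'E'
from h import *
s=get_state(); print(s['qpos'],s['wrist_torque'])
c=shot('side','s3'); cv2.imwrite('pics/s3c.png',cv2.resize(c['frame'][80:240,250:450],None,fx=3.5,fy=3.5,interpolation=cv2.INTER_CUBIC))
E
```

```text
time: 3.4
eef_pos: [0.5291, -0.0797, 0.1577]
tcp_rot: [-0.394, 0.919, -0.004, -0.003]
contact_force: [-0.8, 0.7, 0.8]
opening: 1.001
finger_force: 0.0
[-0.33466714  0.05255328  1.98439393 -0.01066047  1.10291403 -2.71008671] [-0.01360369  0.01807227 -0.01965723]
```

View pics/s3c.png

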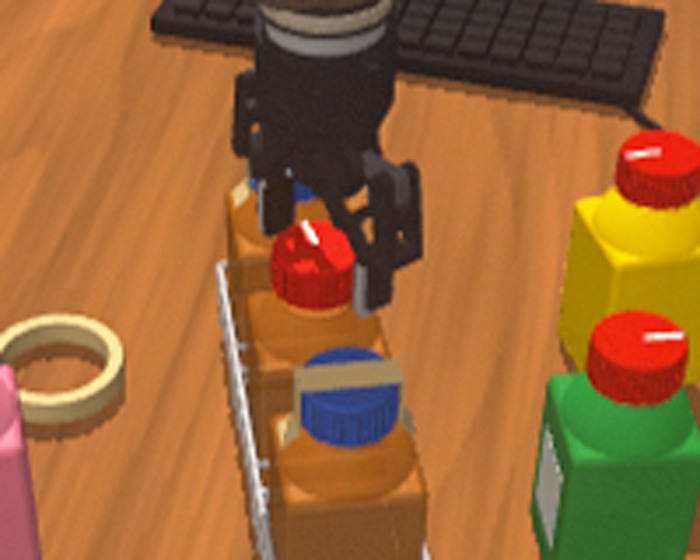

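The fingers straddle the red cap. Closing on it now.

```bash
python3 -m crank '[[[0,0,3],0,60],[[0,0,3],0,120],[[0,0,3],0,255],[[0,0,3],0,255],[[0,0,3],0,255],[[0,0,3],0,255],[[0,0,3],0,255]]' 40; python3 - <<'E'
from h import *
s=get_state(); print(s['qpos'],s['wrist_torque'])
E
```

```text
time: 4.15
eef_pos: [0.5294, -0.0804, 0.1547]
tcp_rot: [-0.393, 0.919, -0.005, -0.002]
contact_force: [1.2, -0.7, 4.9]
opening: 0.608
finger_force: 42.1
[-0.33570142  0.05645491  1.98628516 -0.01097888  1.09583333 -2.71014256] [-0.10511726 -0.13092361 -0.00996343]
```

```bash
python3 -m crank '[[[0,0,0.1],8,255],[[0,0,0.2],16,255],[[0,0,0.3],24,255],[[0,0,0.4],32,255],[[0,0,0.4],40,255],[[0,0,0.5],48,255],[[0,0,0.6],56,255],[[0,0,0.7],64,255],[[0,0,0.8],72,255],[[0,0,0.9],80,255]]'; python3 - <<'E'
from h import *
s=get_state(); print(s['qpos'],s['wrist_torque'],s['dq'].round(2))
E
```

```text
time: 5.15
eef_pos: [0.5294, -0.0784, 0.1539]
tcp_rot: [0.292, 0.956, -0.003, 0.001]
contact_force: [1.5, 4.1, 6.3]
opening: 0.609
finger_force: 42.3
[-0.3341167   0.05712918  1.98712956 -0.00605197  1.09579645 -1.30851955] [ 0.95144442 -0.22203392  0.05304284] [-0.    0.   -0.    0.01 -0.    1.38]
```

```bash
python3 -m crank '[[[0,0,0.1],8,255],[[0,0,0.2],16,255],[[0,0,0.3],24,255],[[0,0,0.4],32,255],[[0,0,0.4],40,255],[[0,0,0.5],48,255],[[0,0,0.6],56,255],[[0,0,0.7],64,255],[[0,0,0.8],72,255],[[0,0,0.9],80,255]]'; python3 - <<'E'
from h import *
s=get_state(); print(s['qpos'],s['wrist_torque'],s['dq'].round(2))
c=shot('top','t5'); cv2.imwrite('pics/t5c.png',cv2.resize(c['frame'][160:250,290:430],None,fx=5,fy=5,interpolation=cv2.INTER_CUBIC))
E
```

```text
time: 6.15
eef_pos: [0.5306, -0.0785, 0.1537]
tcp_rot: [0.839, 0.544, -0.0, 0.004]
contact_force: [3.5, 4.7, 7.0]
opening: 0.606
finger_force: 42.3
[-0.33396575  0.05805276  1.98655055 -0.0052831   1.09172675  0.08782338] [ 0.88469324 -0.70834957  0.10643448] [-0.   -0.   -0.    0.   -0.    1.38]
```

```bash
python3 -m crank '[[[0,0,0],8,255],[[0,0,0.1],16,255],[[0,0,0.2],24,255],[[0,0,0.2],32,255],[[0,0,0.3],40,255],[[0,0,0.4],48,255],[[0,0,0.5],56,255],[[0,0,0.6],64,255]]'; python3 - <<'E'
from h import *
s=get_state(); print(s['qpos'],s['wrist_torque'],s['dq'].round(2))
E
```

```text
time: 7.0
eef_pos: [0.5312, -0.0799, 0.1531]
tcp_rot: [1.0, 0.017, 0.003, 0.005]
contact_force: [5.0, 0.5, 3.9]
opening: 0.604
finger_force: 42.0
[-0.33495467  0.05922584  1.98651605 -0.00786446  1.08784986  1.20480372] [ 0.38169629 -0.98876226  0.07065187] [-0.    0.    0.   -0.   -0.    1.38]
```

```bash
for i in 1; do python3 -m crank '[[[0,0,0.1],8,255],[[0,0,0.2],16,255],[[0,0,0.3],24,255],[[0,0,0.4],32,255]]'; done; python3 - <<'E'
from h import *
s=get_state(); print(s['qpos'],s['wrist_torque'],s['dq'].round(2))
E
```

```text
time: 7.4
eef_pos: [0.5314, -0.0804, 0.1528]
tcp_rot: [0.966, -0.259, 0.004, 0.004]
contact_force: [4.9, -0.7, 4.6]
opening: 0.607
finger_force: 42.0
[-0.33529927  0.05976852  1.9865901  -0.00899697  1.08633317  1.76337447] [ 0.06428163 -0.97658556  0.07651612] [-0.   -0.    0.   -0.   -0.    1.38]
```

```bash
python3 -m crank '[[[0,0,0.1],8,255],[[0,0,0.2],16,255],[[0,0,0.3],24,255]]'; python3 - <<'E'
from h import *
s=get_state(); print(s['qpos'],s['wrist_torque'],s['dq'].round(2))
E
```

```text
time: 7.7
eef_pos: [0.5312, -0.0807, 0.1525]
tcp_rot: [0.891, -0.454, 0.005, 0.004]
contact_force: [4.0, -0.5, 3.4]
opening: 0.609
finger_force: 42.1
[-0.3354715   0.06014611  1.98688514 -0.0101191   1.08591996  2.1822305 ] [-0.15553202 -0.87168448  0.0534193 ] [ 0.   -0.    0.   -0.   -0.    1.38]
```

```bash
python3 -m crank '[[[0,0,0.1],8,255],[[0,0,0.2],16,255],[[0,0,0.3],24,255],[[0,0,0.3],30,255],[[0,0,0.3],30,255]]'; python3 - <<'E'
from h import *
s=get_state(); print(s['qpos'],s['wrist_torque'],s['dq'].round(2))
E
```

```text
time: 8.2
eef_pos: [0.5305, -0.0802, 0.1517]
tcp_rot: [0.747, -0.665, 0.005, 0.003]
contact_force: [4.9, 0.1, 4.3]
opening: 0.604
finger_force: 47.6
[-0.33460552  0.06063348  1.98781599 -0.01099142  1.08685104  2.69679991] [ 0.08725597 -0.85637495  1.00657637] [-0.    0.   -0.    0.01  0.   -0.05]
```

Wrist torque is 1.0 N m, so the cap has reached the hard stop. I'll hold there, then back off in steps, allowing about 6° for the bottle's play in its pocket.

```bash
python3 -m crank '[[[0,0,0],2,255],[[0,0,0],2,255],[[0,0,0],2,255],[[0,0,0],2,255],[[0,0,0],2,255]]'; python3 - <<'E'
from h import *
s=get_state(); print(s['qpos'],s['wrist_torque'],s['dq'].round(2))
E
```

```text
time: 8.7
eef_pos: [0.5304, -0.0804, 0.1517]
tcp_rot: [0.735, -0.678, 0.005, 0.003]
contact_force: [4.3, 0.7, 5.4]
opening: 0.608
finger_force: 44.5
[-0.33518761  0.06070239  1.98779758 -0.01084515  1.08689712  2.73016891] [ 0.03060994 -0.90815788  1.11569234] [ 0.  0. -0.  0.  0.  0.]
```

```bash
python3 -m crank '[[[0,0,-0.1],-8,255],[[0,0,-0.2],-16,255],[[0,0,-0.2],-24,255],[[0,0,-0.3],-32,255],[[0,0,-0.4],-40,255],[[0,0,-0.5],-48,255],[[0,0,-0.6],-48,255],[[0,0,-0.6],-48,255]]'; python3 - <<'E'
from h import *
s=get_state(); print(s['qpos'],s['wrist_torque'],s['dq'].round(2))
E
```

```text
time: 9.5
eef_pos: [0.5302, -0.0794, 0.1521]
tcp_rot: [0.946, -0.323, 0.002, 0.003]
contact_force: [4.4, 3.0, 5.0]
opening: 0.609
finger_force: 45.3
[-0.33515129  0.05983792  1.98793547 -0.00697343  1.08920077  1.89674851] [ 0.4388194  -0.87318636  0.08000496] [ 0.  0. -0. -0.  0.  0.]
```

```bash
python3 -m crank '[[[0,0,-0.1],-8,255],[[0,0,-0.2],-16,255],[[0,0,-0.2],-24,255],[[0,0,-0.3],-32,255],[[0,0,-0.4],-40,255],[[0,0,-0.5],-47,255],[[0,0,-0.5],-47,255],[[0,0,-0.5],-47,255],[[0,0,-0.5],-47,255]]'; python3 - <<'E'
from h import *
s=get_state(); print(s['qpos'],s['wrist_torque'],s['dq'].round(2))
c=shot('side','s6'); t=shot('top','t6'); w=shot('wrist','w6')
a=cv2.resize(c['frame'][110:210,290:410],(480,400),interpolation=cv2.INTER_CUBIC)
b=cv2.resize(w['frame'],None,fx=.5,fy=.5); 
d=np.zeros((400,800,3),np.uint8); d[:,:480]=a; d[:200,480:]=b; d[200:,480:]=cv2.resize(t['frame'][160:250,290:434],(320,200)); cv2.imwrite('pics/m6.png',d)
E
```

```text
time: 10.4
eef_pos: [0.5304, -0.0785, 0.1527]
tcp_rot: [0.997, 0.081, 0.001, 0.003]
contact_force: [5.2, 5.0, 6.8]
opening: 0.607
finger_force: 45.3
[-0.33437598  0.0591314   1.98745047 -0.00437342  1.09052897  1.07657492] [ 0.94331832 -0.96913137  0.00230242] [ 0. -0. -0.  0.  0. -0.]
```

View pics/m6.png

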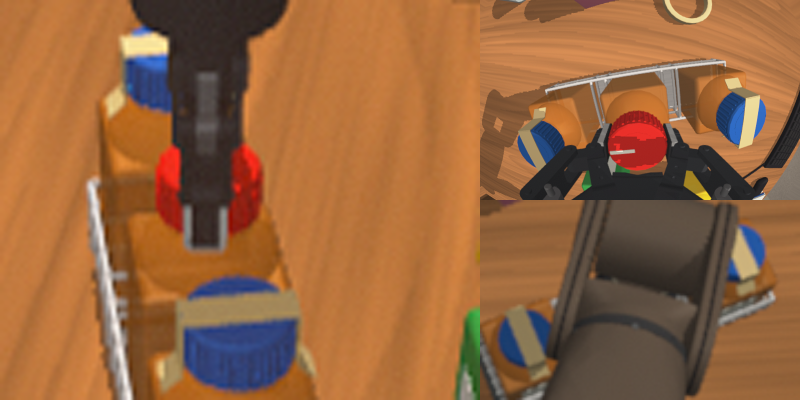

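The side view shows the finger on the red cap, the bottle seated and the taped caps undisturbed. The wrist view shows the cap centred between the pads with its pen line at about (622,152) in the montage. It slipped about 20° against the fingers at the stop, so it started roughly 5.1 rad open, matching the height estimate. Measured back-off is 1.65 rad, or 1.5 to 1.65 once play is taken off, which is inside the window. The arm is still, so I'm handing in.

```bash
python3 -c "
from plant import ctrl
print(ctrl.sign_off())"
```

```text
the job is handed in; nothing more can be done
None
```

The red cap was screwed down to its hard stop (wrist torque 1.1 N m), then backed off about a quarter turn (1.5–1.65 rad, worked out from the wrist joint), and handed in still pinched at about 45 N with the bottle seated; the hand-in returned no verdict.

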